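Seat the headphone amplifier in the corner of the assembly jig and hold it

TASK

Turn the orange clamp knob on the assembly jig clockwise, about a quarter turn to its end, so that the steel clamp arm swings clear. Then set the black headphone amplifier with the orange stripe flat on the jig plate, press it firmly into the corner so that it is flush against both blue stops at once (its long sides along the side stop), and finish while still holding it pressed against both, ready to be screwed down. Leave the white box and the other things on the desk where they are.

Things in the scene. Friction and masses are not known exactly. Their poses are not given: they have to be found in the camera images.
- jig: Assembly jig, fixed to the desk: aluminium plate 230 x 180 x 8 mm with two low blue stops and a swing clamp. Origin: centre of the plate's underside, on the desk; x and y along its sides. The seat lies on the -x, -y side of the stops' corner; the fully seated amplifier, its long axis along the jig's x, has its centre at jig x = 7, y = 32, z = 31 mm. It slides easily on plate and stops (friction about 0.25).
- corner (a point): The inside corner where the faces of the two stops meet, at the level of the plate's upper face (8 mm above the desk): jig x = 55 mm, y = 60 mm. Axes as the jig's.
- back_stop: Back stop: smooth blue plastic bar 12 x 120 x 18 mm (x, y, z in the jig's frame) standing on the plate, its top 26 mm above the desk. Its face towards jig -x, at jig x = 55 mm, is one of the two faces to press against. Origin at the centre of its underside; axes as the jig's.
- side_stop: Side stop: smooth blue plastic bar 110 x 12 x 18 mm (x, y, z in the jig's frame) standing on the plate, its top 26 mm above the desk. Its face towards jig -y, at jig y = 60 mm, is the other face to press against. Origin at the centre of its underside; axes as the jig's.
- clamp (a joint): Angle of the swing clamp about its vertical axis, which stands at jig x = 90 mm, y = 30 mm, behind the back stop. 0: the steel arm points along jig -x, over the amplifier's seat, and is in the way; it grows as the knob is turned clockwise seen from above; 1.6 rad is its end stop, with the arm pointing along jig +y, clear of the seat. It turns with light friction (about 0.1 N m) and stays where it is left.
- clamp_grip (a point): Middle of the clamp's orange knob, on its turning axis, 68 mm above the desk. The knob is an upright bar 44 mm long, 12 mm thick and 30 mm tall (46 to 76 mm above the desk); the point turns with it and the bar's length lies along the point's x axis. The steel arm, 16 mm wide and 32 to 42 mm above the desk (rubber foot below its end down to 28 mm), reaches 80 mm from the axis along the point's -x; a round steel hub of 14 mm radius lies under the bar up to 48 mm above the desk.
- amp_center (a point): Centre (half-way up) of the headphone amplifier: a loose black box 96 x 56 x 46 mm (x, y, z), 0.3 to 0.65 kg, with an orange stripe across the top and two brass dials on an end. x along its length, z up. It starts on the desk; it may be seated either way round.
- splitter_center (a point): Centre of another loose box of the same size, white with a blue stripe; not to be moved.
- flask: Gold flask, 64 mm across, 235 mm tall; bystander. Origin at the centre of its underside.
- mouse: Black computer mouse, 100 x 58 x 31 mm; bystander. Origin at the centre of its underside.
- screwdriver: Screwdriver with a red handle, lying on the desk; bystander.
- screw_jar: Small glass jar with a grey cap, 44 mm across, 45 mm tall, near the jig; bystander. Origin at the centre of its underside.
- mug: White mug, 80 mm across, 95 mm tall; bystander. Origin at the centre of its underside.
Things that resemble listed ones, but are neither listed nor needed, are in the scene too. What is shaped like the part that bears amp_center but red is not meant.

How it is judged:
By the outcome, as a careful person would: the job done as asked, in the order asked, and still so for the second after the job is handed in, while the arm keeps its last pose, push and grip.
It also fails if it takes over 53 s, if anything falls off the work surface, if the arm or the gripper's body presses on something with over 40 N, if the wrist force passes 120 N, or if a joint passes its speed limit or range.

ROBOT

A 6-joint arm with a two-finger parallel gripper is mounted at the origin on the work surface. World frame = base frame: x ahead of the robot, y to its left, z up, the work surface at z = 0. Lengths are in m, angles in rad, forces in N, time in s.
With the tool pointing down it reaches from about 0.425 to 0.95 m from the base axis. Payload 3.5 kg.
Tool frame: the origin (TCP) lies midway between the tips of the shut fingers; the grasp point (between the pads) lies 19 mm behind it; z points along the fingers, y is the direction in which the jaws open and shut (so a half turn about z gives the same grasp; the last joint's range is limited). The gripper opens to 85 mm and grips with 20 to 120 N. Pads are 22 mm wide; open, the fingers measure 114 mm over their backs; the gripper's body (76 mm by 85 mm) begins 54 mm behind the grasp point. The pads swing forward as they close: fully open they stand 13 mm farther back than shut.
Start: joints at [-1.271, 0.286, 1.577, -0, 1.279, -0.15], TCP at [0.294, -0.608, 0.231] pointing down, gripper open.
Joint ranges: [-2.77, 2.77], [-0.9, 2.22], [0.21, 2.48], [-1.53, 4.67], [0.24, 2.81], [-2.84, 2.84]. Speed limits (rad/s): [2.79, 2.79, 3.14, 3.14, 3.14, 3.14].

INTERFACE

Orientations are given as a unit quaternion [x, y, z, w].
In Python, from plant import * gives the robot as it stands.
- The arm moves only by the shell command python3 -m jog 'ROWS' [FORCE]. ROWS is a JSON object of lists of equal length, an entry for each row: "travel": the shift along the world's x, y, z in mm, a list of three; "dr": the turn, a rotation vector about the world's x, y, z in degrees, a list of three; "jaw": the closure in counts, from 0 (fully open) to 255 (shut). In form: {"travel": [[x, y, z], ...], "dr": [[wx, wy, wz], ...], "jaw": [jaw, ...]}. A call has 1 to 5 rows; each row shifts and turns the commanded pose from where the row before left it; what a row does not reach is not made up. A row lasts 1/12 s, in which the tool goes at most 41.7 mm and 7.16 degrees, less where a joint would pass 70% of its speed; a pose out of reach is approached as far as the arm can. A call is refused whole if a number of a shift passes 41.7 or a number of a turn 7.16, either way. A call with a gripper value outside its range is refused whole. The fingers move at their own pace and stop on an object; FORCE is the grip in N (left out, the last holds). Time passes only in rows, so rows that do not move let the fingers close. It gives the time, the measured TCP pose, the force and the opening at its end, in the units of the state.
- get_state(): the state, without advancing time (a new reading comes with each control period).
- read_camera(name): name is "side" or "top" or "wrist"; returns the picture (420x560x3 uint8, red, green, blue); there is no depth.
- camera_info(name): a dict with "K" (3x3 intrinsics, pixels), "R" (3x3) and "t" (3): a world point X has camera coordinates R X + t; the wrist camera has in their place "mount" (4x4, takes a point from camera to tool coordinates, whose origin is the TCP and whose axes are the flange's). Camera axes: x right, y down, z forward; pixel columns grow to the right and rows downward; lengths in m; the calibration is good to about 2 mm. A picture is of the moment at which its call begins: read the wrist's pose just before it. camera_info takes no time and is no camera call.
- sign_off(): hands the job in, once; it reports no verdict.
The state is a dict: "time": time; "qpos": joint angles; "dq": joint speeds; "joint_efforts": joint torques, N m; "eef_pos": TCP position; "tcp_rot": TCP orientation; "contact_force": force on the tool from outside, world axes, zero at the start; "wrist_torque": the same for the moment, N m; "opening": opening from 0.0 (shut) to 1.0 (fully open).
Only numpy, scipy, OpenCV 4.12 (cv2) and the standard library are available. Lean on these libraries where they do the work, as an engineer would, in place of code of your own. Each camera call takes 0.05 s, during which the arm holds its last target. There are 200 camera calls.

## Working session

There is one attempt and no reset: what is moved stays moved. The work goes in short steps, Python scripts to look and compute and a shell command to move; the robot and the scene stay as the last step left them, time stands still between calls to the robot, and variables do not carry over. Pictures are saved under pics/ and viewed, about 8 in all and at most 12, crops included, and the job is handed in when it is done.

```bash
mkdir -p pics; ls; python3 - <<'E'
from plant import *
import cv2,numpy as np
for n in("top","side"):
    im=read_camera(n); cv2.imwrite(f"pics/{n}0.png",im[...,::-1])
    c=camera_info(n); print(n,{k:np.round(np.array(v),4).tolist() for k,v in c.items() if k in("K","R","t")})
c=camera_info("wrist");print(np.round(c["mount"],4).tolist())
s=get_state();print(s["time"],s["eef_pos"],s["tcp_rot"])
E
```

```text
pics
top {'K': [[528.5332, 0.0, 274.4909], [0.0, 528.5332, 207.7831], [0.0, 0.0, 1.0]], 'R': [[-0.018, -0.9997, -0.0151], [-0.9821, 0.0206, -0.1875], [0.1877, 0.0115, -0.9822]], 't': [0.0193, 0.465, 1.4563]}
side {'K': [[501.3509, 0.0, 282.3693], [0.0, 501.3509, 201.0737], [0.0, 0.0, 1.0]], 'R': [[0.9976, -0.0677, -0.0157], [-0.0584, -0.6933, -0.7183], [0.0378, 0.7175, -0.6956]], 't': [-0.4685, 0.0841, 1.636]}
[[-0.0001, -0.9493, -0.3145, 0.0814], [1.0, 0.0001, -0.0004, 0.0006], [0.0004, -0.3145, 0.9493, -0.1433], [0.0, 0.0, 0.0, 1.0]]
0.1 [ 0.2933273  -0.60726556  0.23006286] [ 9.74813600e-01  2.23018475e-01 -7.16604581e-05 -1.09561204e-03]
```

View pics/top0.png

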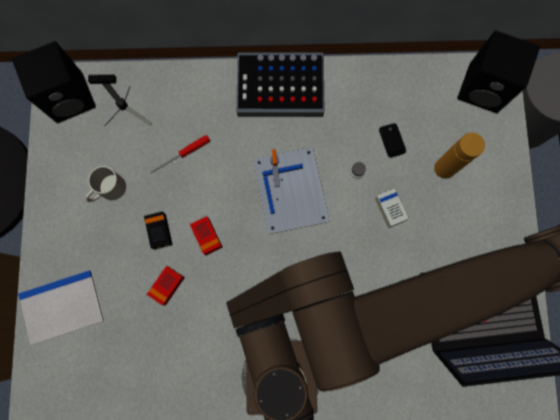

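View pics/side0.png

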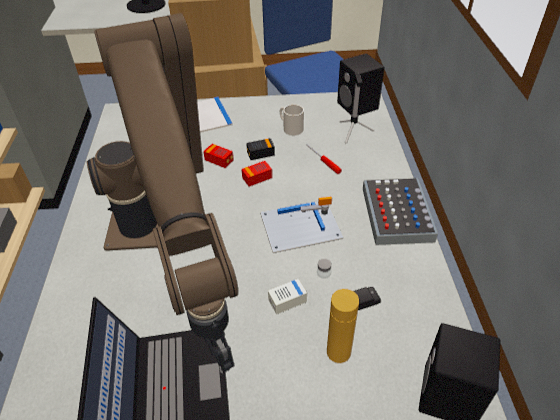

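```bash
cat > h.py <<'E'
from plant import *
import cv2,numpy as np
from scipy.spatial.transform import Rotation as Ro
def cam(n,s=None):
    c=camera_info(n);K=np.array(c["K"])
    if n=="wrist":
        s=s or get_state();M=np.array(c["mount"]);Rt=Ro.from_quat(s["tcp_rot"]).as_matrix()
        R=(Rt@M[:3,:3]).T;o=Rt@M[:3,3]+np.array(s["eef_pos"])
    else:
        R=np.array(c["R"]);o=-R.T@np.array(c["t"])
    return K,R,o
def ray(C,px,z):
    K,R,o=C;px=np.atleast_2d(px).astype(float)
    d=(np.c_[px,np.ones(len(px))]@np.linalg.inv(K).T)@R
    return o+d*((z-o[2])/d[:,2])[:,None]
def proj(C,X):
    K,R,o=C;p=(np.atleast_2d(X)-o)@R.T@K.T
    return p[:,:2]/p[:,2:]
def mask(im,lo,hi):
    return cv2.inRange(cv2.cvtColor(im,cv2.COLOR_RGB2HSV),lo,hi)
ORANGE=((8,130,90),(22,255,255));BLUE=((100,120,60),(125,255,255))
def px(m,x0,x1,y0,y1):
    v,u=np.nonzero(m[y0:y1,x0:x1]);return np.c_[u+x0,v+y0]
E
python3 - <<'E'
from h import *
im=cv2.imread("pics/top0.png")[...,::-1].copy();C=cam("top")
b=px(mask(im,*BLUE),250,310,155,225);P=ray(C,b,.026)[:,:2]*1000
# split: side stop = rows > 188 ; back stop = cols >280
def line(Q):
    vx,vy,x,y=cv2.fitLine(Q.astype(np.float32),cv2.DIST_HUBER,0,.01,.01).ravel();return np.array([x,y]),np.array([vx,vy])
s=line(P[b[:,1]>186]);k=line(P[(b[:,0]>282)])
print("side",s,"back",k)
d1,d2=s[1],k[1];t=np.linalg.solve(np.c_[d1,-d2],k[0]-s[0]);X=s[0]+d1*t[0]
print("center-lines cross (jig 61,66):",X,"yaws",np.degrees(np.arctan2(d1[1],d1[0])),np.degrees(np.arctan2(-d2[0],d2[1])))
o=px(mask(im,*ORANGE),262,288,140,172);print("knob px",o.mean(0),len(o),"at z.07",ray(C,[o.mean(0)],.07)*1000, cv2.minAreaRect(ray(C,o,.076)[:,:2].astype(np.float32)*1000))
o=px(mask(im,*ORANGE),140,175,205,250);print("amp stripe",cv2.minAreaRect(ray(C,o,.046)[:,:2].astype(np.float32)*1000),len(o))
d=px(mask(im,(0,0,0),(180,255,60)),135,180,205,255);d=np.r_[d,o];h=cv2.minAreaRect(ray(C,d,.046)[:,:2].astype(np.float32)*1000);print("amp all@46",h)
a=cv2.resize(im[200:260,130:230],None,fx=5,fy=5,interpolation=2);c=cv2.resize(im[130:240,240:370],None,fx=4,fy=4,interpolation=2)
w=np.zeros((760,520,3),np.uint8);w[:300,:500]=a;w[310:750,:520]=c;cv2.imwrite("pics/crop1.png",cv2.resize(w,None,fx=.78,fy=.78)[...,::-1])
E
```

```text
side (array([493.08377 ,  24.375233], dtype=float32), array([0.9843756 , 0.17608134], dtype=float32)) back (array([587.7751  , -44.068317], dtype=float32), array([ 0.18393636, -0.9829382 ], dtype=float32))
center-lines cross (jig 61,66): [572.3152    38.547848] yaws 10.141591 -169.40086
knob px [273.8852459  156.32786885] 61 at z.07 [[609.25165478   8.99687617  70.        ]] ((608.489501953125, 8.590486526489258), (11.319023132324219, 41.155391693115234), 89.01671600341797)
amp stripe ((440.0339050292969, 352.5803527832031), (13.381601333618164, 52.512882232666016), 13.16073989868164) 91
amp all@46 ((407.81304931640625, 340.909912109375), (99.87968444824219, 61.23187255859375), 13.018546104431152)
```

View pics/crop1.png

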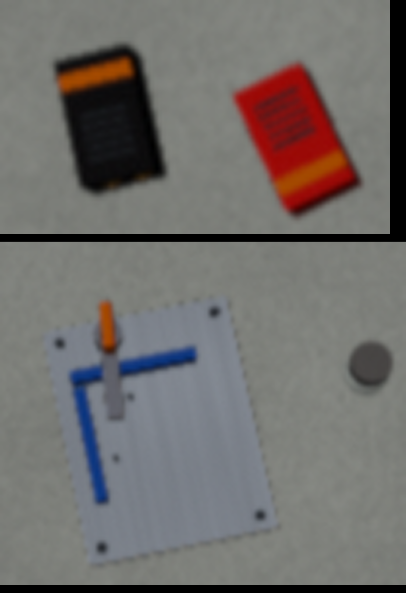

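Amp candidates in the top view: the black box with an orange stripe at (158,230), red boxes at (206,235) and (166,285), and a white box at (392,208). The one at (158,230) is meant: the crop shows it is black, has an orange stripe and has brass dials on its lower end. The knob (274,156) agrees with the clamp axis computed from the stops to 1 mm. The clamp already stands about 11° open, and the jig yaw is about 10.3°. I'll go above the knob now.

```bash
python3 -m jog '{"travel":[[14.3,28,6],[14.3,28,6],[14.3,28,6],[14.3,28,6],[14.3,28,6]],"dr":[[0,0,7],[0,0,7],[0,0,7],[0,0,7],[0,0,7]],"jaw":[0,0,0,0,0]}' 40
for i in 1 2; do python3 -m jog '{"travel":[[14.3,28,0],[14.3,28,0],[14.3,28,0],[14.3,28,0],[14.3,28,0]],"dr":[[0,0,7],[0,0,7],[0,0,7],[0,0,7],[0,0,7]],"jaw":[80,80,80,80,80]}'; done
python3 -m jog '{"travel":[[14.3,28,-10],[14.3,28,-10],[14.3,28,-10],[14.3,28,-10],[14.3,28,-10]],"dr":[[0,0,7],[0,0,7],[0,0,7],[0,0,7],[0,0,7]],"jaw":[80,80,80,80,80]}'
python3 -m jog '{"travel":[[14.3,28,-10],[14.3,28,-20],[0,0,-10]],"dr":[[0,0,7],[0,0,6],[0,0,0]],"jaw":[80,80,80]}'
python3 - <<'E'
from h import *
s=get_state();im=read_camera("wrist");cv2.imwrite("pics/w1.png",im[...,::-1])
print(s["eef_pos"]*1000,Ro.from_quat(s["tcp_rot"]).as_matrix()[:,0],s["time"],s["qpos"])
C=cam("wrist",s);o=px(mask(im,*ORANGE),0,560,0,420)
print("knob exp px",proj(C,[[.608,.0085,.076]]),len(o),o.mean(0))
n,l,st,ce=cv2.connectedComponentsWithStats(mask(im,*ORANGE));print(st,ce)
E
```

```text
time: 0.52
eef_pos: [0.3652, -0.4662, 0.2608]
tcp_rot: [0.861, 0.508, 0.0, -0.001]
contact_force: [0.7, 0.5, 0.3]
opening: 1.007
time: 0.93
eef_pos: [0.4367, -0.3262, 0.2608]
tcp_rot: [0.668, 0.744, 0.0, -0.0]
contact_force: [1.1, -0.4, -0.0]
opening: 0.693
time: 1.35
eef_pos: [0.5082, -0.1862, 0.2608]
tcp_rot: [0.414, 0.91, 0.0, -0.0]
contact_force: [-0.1, -0.3, -0.2]
opening: 0.686
time: 1.77
eef_pos: [0.5796, -0.0462, 0.2103]
tcp_rot: [0.121, 0.993, 0.0, -0.0]
contact_force: [0.4, -0.3, 0.5]
opening: 0.687
time: 2.02
eef_pos: [0.6084, 0.0127, 0.1688]
tcp_rot: [0.007, 1.0, 0.001, -0.001]
contact_force: [-0.6, -0.4, 0.2]
opening: 0.689
[608.40957647  12.7181471  168.78123558] [-0.99990275  0.01380203  0.0019962 ] 2.0167 [-0.1464736   0.20062737  1.79812004  0.00211223  1.14511671 -1.70433964]
knob exp px [[267.64090172 209.5923491 ]] 781 [266.01024328 210.33930858]
[[     0      0    560    420 234419]
 [   257    184     19     54    781]] [[279.54494303 209.49720372]
 [266.01024328 210.33930858]]
```

View pics/w1.png

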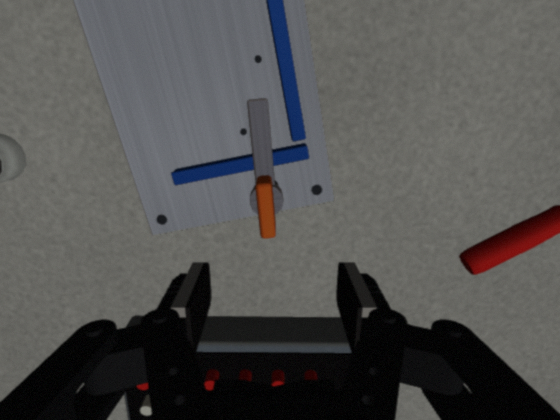

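The wrist view shows the knob at (266,210), as predicted, with the hub under it, the arm and both blue bars. One refinement of knob and jig from this view, then I grip.

```bash
python3 - <<'E'
from h import *
im=cv2.imread("pics/w1.png")[...,::-1].copy();C=cam("wrist")
o=px(mask(im,*ORANGE),0,560,0,420);r=cv2.minAreaRect(ray(C,o,.076)[:,:2].astype(np.float32)*1000);print("knob@76",r)
b=px(mask(im,*BLUE),150,320,0,200);P=ray(C,b,.026)[:,:2]*1000
def line(Q):
    vx,vy,x,y=cv2.fitLine(Q.astype(np.float32),cv2.DIST_HUBER,0,.01,.01).ravel();return np.array([x,y]),np.array([vx,vy])
s=line(P[b[:,1]<138]);k=line(P[(b[:,1]>142)&((b[:,0]<248)|(b[:,0]>276))])
t=np.linalg.solve(np.c_[s[1],-k[1]],k[0]-s[0]);X=s[0]+s[1]*t[0];y1=np.degrees(np.arctan(s[1][1]/s[1][0]));y2=np.degrees(np.arctan(-k[1][0]/k[1][1]))
y=np.radians((y1+y2)/2);R=np.array([[np.cos(y),-np.sin(y)],[np.sin(y),np.cos(y)]])
print(X,y1,y2);O=X-R@[61,66];print("jig",O,"axis",O+R@[90,30],"seat",O+R@[7,32])
E
```

```text
knob@76 ((605.85205078125, 5.476973533630371), (41.397762298583984, 10.936144828796387), 3.1552114486694336)
[571.41656   34.860195] 10.429753 10.2272835
jig [523.23827821 -41.00714308] axis [606.40115577   4.6430065 ] seat [524.38750887  -8.27062964]
```

```bash
python3 -c "
from h import *
s=get_state();print(s['eef_pos']*1000,s['time'],Ro.from_quat(s['tcp_rot']).as_matrix()[:,0])"
```

```text
[606.29890899  10.80644263 166.44651653] 2.0667 [-0.99981899  0.01763772  0.00713403]
```

```bash
python3 -m jog '{"travel":[[0,0,-20],[0,0,-25],[0,0,-25],[0,0,-15],[0,0,0]],"dr":[[0,0,3],[0,0,0],[0,0,0],[0,0,0],[0,0,0]],"jaw":[110,110,110,110,110]}' 40
python3 - <<'E'
from h import *
s=get_state();im=read_camera("wrist");cv2.imwrite("pics/w2.png",im[...,::-1])
print(s["eef_pos"]*1000,Ro.from_quat(s["tcp_rot"]).as_matrix()[:,0])
C=cam("wrist",s);n,l,st,ce=cv2.connectedComponentsWithStats(mask(im,*ORANGE));print(st[1:])
o=px(mask(im,*ORANGE),0,560,0,420);print("knob@76",cv2.minAreaRect(ray(C,o,.076)[:,:2].astype(np.float32)*1000))
E
```

```text
time: 2.48
eef_pos: [0.6046, 0.0075, 0.082]
tcp_rot: [-0.014, 1.0, 0.001, -0.004]
contact_force: [-1.2, -0.5, -0.8]
opening: 0.573
[604.61387493   7.48556298  81.97378973] [-0.99954556 -0.02888505  0.00862143]
[[ 261  235   24   77 1578]]
knob@76 ((609.2824096679688, 7.112045764923096), (42.519508361816406, 10.612385749816895), 3.7613272666931152)
```

```bash
python3 -m jog '{"travel":[[3.5,0,-10],[0,0,-10],[0,0,-9],[0,0,0],[0,0,0]],"dr":[[0,0,2],[0,0,0],[0,0,0],[0,0,0],[0,0,0]],"jaw":[110,110,110,110,255]}' 40
python3 -m jog '{"travel":[[0,0,0],[0,0,0],[0,0,0],[0,0,0],[0,0,0]],"dr":[[0,0,0],[0,0,0],[0,0,0],[0,0,0],[0,0,0]],"jaw":[255,255,255,255,255]}'
```

```text
time: 2.95
eef_pos: [0.6111, 0.008, 0.057]
tcp_rot: [-0.032, 0.999, 0.0, -0.001]
contact_force: [0.1, -0.1, 0.7]
opening: 0.442
time: 3.37
eef_pos: [0.6121, 0.0073, 0.0583]
tcp_rot: [-0.033, 0.999, -0.001, 0.001]
contact_force: [-1.3, -3.8, 3.4]
opening: 0.128
```

```bash
python3 -m jog '{"travel":[[0,0,0],[0,0,-6],[0,0,0],[0,0,0],[0,0,0]],"dr":[[0,0,0],[0,0,0],[0,0,0],[0,0,0],[0,0,0]],"jaw":[170,170,170,170,170]}' 50
python3 -m jog '{"travel":[[-2,0,0],[0,0,0],[0,0,0],[0,0,0],[0,0,0]],"dr":[[0,0,0],[0,0,0],[0,0,0],[0,0,0],[0,0,0]],"jaw":[255,255,255,255,255]}'

```

```text
time: 3.78
eef_pos: [0.6113, 0.0086, 0.0508]
tcp_rot: [-0.033, 0.999, 0.0, -0.0]
contact_force: [-0.3, -0.3, -0.6]
opening: 0.331
time: 4.2
eef_pos: [0.6095, 0.0071, 0.0515]
tcp_rot: [-0.033, 0.999, -0.001, -0.0]
contact_force: [-1.0, -5.5, 1.1]
opening: 0.129
```

```bash
for i in 1 2; do python3 -m jog '{"travel":[[0,0,0],[0,0,0],[0,0,0],[0,0,0],[0,0,0]],"dr":[[0,0,-6],[0,0,-6],[0,0,-6],[0,0,-6],[0,0,-6]],"jaw":[255,255,255,255,255]}'; done
python3 -m jog '{"travel":[[0,0,0],[0,0,0],[0,0,0],[0,0,0],[0,0,0]],"dr":[[0,0,-6],[0,0,-6],[0,0,-6],[0,0,-4],[0,0,0]],"jaw":[255,255,255,255,255]}'
python3 -c "
from h import *
s=get_state();print(s['wrist_torque'],s['qpos'],Ro.from_quat(s['tcp_rot']).as_euler('zyx',True))"
```

```text
time: 4.62
eef_pos: [0.6095, 0.0069, 0.0515]
tcp_rot: [0.229, 0.973, -0.001, 0.0]
contact_force: [-1.0, -6.9, 1.0]
opening: 0.125
time: 5.03
eef_pos: [0.6093, 0.0066, 0.0515]
tcp_rot: [0.473, 0.881, -0.001, 0.0]
contact_force: [-1.5, -6.7, 1.1]
opening: 0.131
time: 5.45
eef_pos: [0.6091, 0.0065, 0.0515]
tcp_rot: [0.632, 0.775, -0.001, 0.0]
contact_force: [-2.8, -7.0, 0.8]
opening: 0.133
[-1.04185125  0.27186214 -0.11310171] [-0.1544932   0.35021425  1.85439861 -0.00356264  0.93788578 -0.35555132] [-1.01640698e+02 -7.64463096e-02  1.79845334e+02]
```

```bash
python3 -m jog '{"travel":[[0,0,0],[0,0,0],[0,0,0]],"dr":[[0,0,-3],[0,0,-3],[0,0,0]],"jaw":[255,255,255]}'
python3 -c "
from h import *
s=get_state();print(s['wrist_torque'],Ro.from_quat(s['tcp_rot']).as_euler('zyx',True))"
```

```text
time: 5.7
eef_pos: [0.6091, 0.0064, 0.0515]
tcp_rot: [0.668, 0.744, -0.002, 0.001]
contact_force: [-3.3, -5.2, 0.8]
opening: 0.131
[-0.92008921  0.30123444  1.25253188] [-9.61193005e+01 -9.36380079e-02  1.79728893e+02]
```

```bash
python3 -m jog '{"travel":[[0,0,0],[0,0,0],[0,0,0],[0,0,30],[0,0,40]],"dr":[[0,0,2],[0,0,0],[0,0,0],[0,0,0],[0,0,0]],"jaw":[150,120,120,120,120]}'
python3 -m jog '{"travel":[[0,0,30],[-17,28,0],[-17,28,0],[-17,28,0],[-17,28,0]],"dr":[[0,0,0],[0,0,-7],[0,0,-7],[0,0,-7],[0,0,-7]],"jaw":[60,0,0,0,0]}'
python3 -m jog '{"travel":[[-17,28,0],[-17,28,0],[-17,28,0],[-17,28,0],[-17,28,0]],"dr":[[0,0,-7],[0,0,-7],[0,0,-7],[0,0,-7],[0,0,-7]],"jaw":[0,0,0,0,0]}'
python3 -m jog '{"travel":[[-17,28,0],[-17,28,0],[-16,28,0],[0,0,0],[0,0,0]],"dr":[[0,0,-7],[0,0,-7],[0,0,-6],[0,0,0],[0,0,0]],"jaw":[0,0,0,0,0]}'
python3 - <<'E'
from h import *
s=get_state();im=read_camera("wrist");t=read_camera("top")
print(s["eef_pos"]*1000,Ro.from_quat(s["tcp_rot"]).as_matrix()[:,0],s["time"])
C=cam("wrist",s);n,l,st,ce=cv2.connectedComponentsWithStats(mask(im,*ORANGE));print(st[1:][st[1:,4]>30])
w=np.zeros((420,790,3),np.uint8);w[:,:560]=im;w[:180,570:790]=cv2.resize(t[130:220,240:350],None,fx=2,fy=2);cv2.imwrite("pics/w3.png",w[...,::-1])
np.savez("w3.npz",im=im,p=s["eef_pos"],q=s["tcp_rot"])
E
```

```text
time: 6.12
eef_pos: [0.6061, 0.0091, 0.1171]
tcp_rot: [0.658, 0.753, -0.002, -0.005]
contact_force: [-1.1, -0.6, -0.8]
opening: 0.528
time: 6.53
eef_pos: [0.5409, 0.1215, 0.1518]
tcp_rot: [0.823, 0.569, 0.001, -0.0]
contact_force: [0.9, -0.4, -0.1]
opening: 1.0
time: 6.95
eef_pos: [0.4555, 0.2617, 0.1516]
tcp_rot: [0.955, 0.296, 0.0, -0.0]
contact_force: [0.1, 0.0, 0.0]
opening: 1.0
time: 7.37
eef_pos: [0.4058, 0.3451, 0.1514]
tcp_rot: [0.991, 0.132, 0.0, -0.0]
contact_force: [-0.1, -0.3, -0.2]
opening: 0.997
[405.84731735 345.05366387 151.42288599] [9.65391397e-01 2.60805351e-01 1.38789017e-04] 7.3667
[[ 242  153   73   18 1160]
 [ 416  284   51   18  576]
 [ 210  362   28   18  246]]
```

View pics/w3.png

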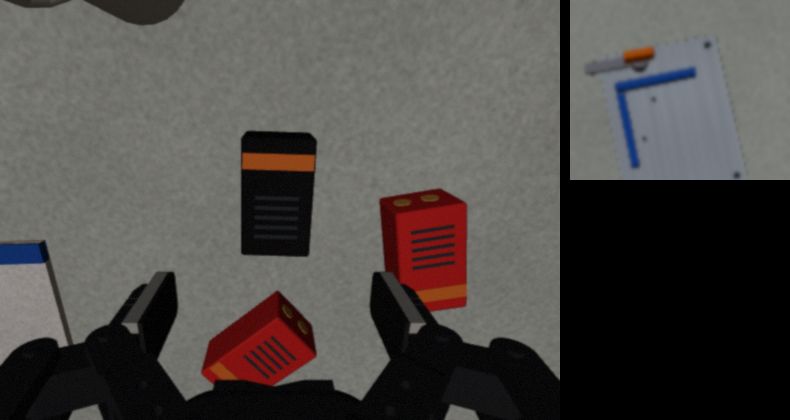

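The wrist view shows the amp at (278,193), black with an orange stripe. The red look-alikes are to the right and below. The inset shows the clamp arm pointing along jig +y, clear of the seat. Next is the amp pose from its top-face edges.

```bash
cat > amp.py <<'E'
from h import *
def box(im,s,z,x0,x1,y0,y1):
    C=cam("wrist",s)
    m=mask(im,(0,0,0),(180,255,70))|mask(im,*ORANGE);k=np.zeros_like(m);k[y0:y1,x0:x1]=m[y0:y1,x0:x1]
    k=cv2.morphologyEx(k,cv2.MORPH_CLOSE,np.ones((9,9)))
    c=max(cv2.findContours(k,cv2.RETR_EXTERNAL,cv2.CHAIN_APPROX_NONE)[0],key=cv2.contourArea)[:,0]
    print("bbox",cv2.boundingRect(c))
    r=cv2.minAreaRect(ray(C,c,z)[:,:2].astype(np.float32)*1000);print("rect@z",r)
    v0=c[:,1].max();L=[];Rr=[]
    for v in range(v0-90,v0-6):
        u=c[c[:,1]==v,0];L.append((u.min(),v));Rr.append((u.max()+1,v))
    L=ray(C,L,z)[:,:2]*1000;Rr=ray(C,Rr,z)[:,:2]*1000
    f=lambda Q:(lambda w:np.degrees(np.arctan(w[1]/w[0])))(cv2.fitLine(Q.astype(np.float32),2,0,.01,.01).ravel())
    a,b=f(L),f(Rr);y=np.radians((a+b)/2);e=np.array([np.cos(y),np.sin(y)]);n=np.array([-e[1],e[0]])
    w=np.median(L@n)-np.median(Rr@n);nc=(np.median(L@n)+np.median(Rr@n))/2
    mid=c[(c[:,1]>v0-4)];B=ray(C,[[np.median(c[:,0]),v0+.5]],z)[0,:2]*1000
    print("yaw L,R",a,b,"width",w);cen=e*(B@e+48)+n*nc;print("centre",cen);return cen,y
E
python3 - <<'E'
from amp import *
d=np.load("w3.npz");s={"eef_pos":d["p"],"tcp_rot":d["q"]}
box(d["im"],s,.046,225,335,120,268)
C=cam("top");print("top-view check px",proj(C,[[.4078,.3409,.046]]))
s=get_state();print(s["eef_pos"]*1000)
E
```

```text
bbox (241, 131, 76, 126)
rect@z ((413.8727722167969, 343.9444580078125), (99.65174102783203, 55.239356994628906), 13.38824462890625)
yaw L,R 13.3883705 13.415786 width 55.54069102595136
centre [411.42573233 343.20876274]
top-view check px [[157.72311935 230.08167182]]
[407.01809816 343.50507319 151.35679447]
```

```bash
python3 -m jog '{"travel":[[4,0,-30],[0,0,-30],[0,0,-30],[0,0,-25],[0,0,0]],"dr":[[0,0,-1.7],[0,0,0],[0,0,0],[0,0,0],[0,0,0]],"jaw":[0,0,0,0,0]}'
python3 -m jog '{"travel":[[0,0,0],[0,0,-10],[0,0,-9],[0,0,0],[0,0,0]],"dr":[[0,0,0],[0,0,0],[0,0,0],[0,0,0],[0,0,0]],"jaw":[0,0,0,0,0]}'

```

```text
time: 7.88
eef_pos: [0.4078, 0.3402, 0.0308]
tcp_rot: [0.993, 0.114, -0.005, 0.002]
contact_force: [0.5, -1.4, -0.7]
opening: 0.997
time: 8.3
eef_pos: [0.4111, 0.3437, 0.0176]
tcp_rot: [0.993, 0.115, 0.0, -0.0]
contact_force: [0.4, 0.5, 1.1]
opening: 1.001
```

```bash
python3 -m jog '{"travel":[[0,0,0],[0,0,0],[0,0,0],[0,0,0],[0,0,0]],"dr":[[0,0,0],[0,0,0],[0,0,0],[0,0,0],[0,0,0]],"jaw":[255,255,255,255,255]}' 80
python3 -m jog '{"travel":[[0,0,5],[0,0,15],[0,0,20],[0,0,0],[0,0,0]],"dr":[[0,0,0],[0,0,0],[0,0,0],[0,0,0],[0,0,0]],"jaw":[255,255,255,255,255]}'
python3 - <<'E'
from h import *
s=get_state();im=read_camera("wrist");cv2.imwrite("pics/w4.png",im[...,::-1])
print(s["eef_pos"]*1000,Ro.from_quat(s["tcp_rot"]).as_matrix()[:,0],s["wrist_torque"])
E
```

```text
time: 8.72
eef_pos: [0.4116, 0.3442, 0.0183]
tcp_rot: [0.993, 0.115, 0.001, -0.0]
contact_force: [-0.9, 0.6, 4.0]
opening: 0.637
time: 9.13
eef_pos: [0.4109, 0.3437, 0.0573]
tcp_rot: [0.993, 0.115, 0.0, -0.0]
contact_force: [-0.3, 0.3, -4.6]
opening: 0.641
[410.94571463 343.65635066  57.33403847] [9.73570546e-01 2.28384661e-01 9.15456211e-04] [-0.05404623  0.02681772  0.01669303]
```

View pics/w4.png

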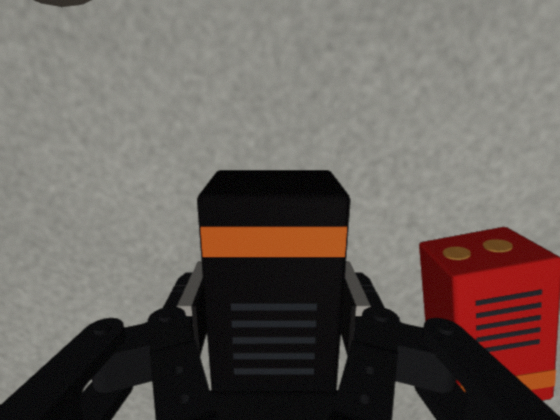

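The amp is held square and centred, with its stripe at (275,241) and an opening of 54 mm. Next I carry it over the jig, about 12 mm short of both stops.

```bash
python3 -m jog '{"travel":[[0,0,27],[0,0,28],[6,-20,0],[9,-33,0],[9,-33,0]],"dr":[[0,0,0],[0,0,0],[0,0,-1],[0,0,-1],[0,0,-1]],"jaw":[255,255,255,255,255]}'
python3 -m jog '{"travel":[[10,-34,0],[10,-34,0],[10,-34,0],[10,-34,0],[10,-34,0]],"dr":[[0,0,0],[0,0,0],[0,0,0],[0,0,0],[0,0,0]],"jaw":[255,255,255,255,255]}'
python3 -m jog '{"travel":[[10,-34,0],[10,-33,0],[6,-25,0],[5,-15,0],[0,0,0]],"dr":[[0,0,0],[0,0,0],[0,0,0],[0,0,0],[0,0,0]],"jaw":[255,255,255,255,255]}'
python3 -m jog '{"travel":[[0,0,-15],[0,0,-15],[0,0,-15],[0,0,0],[0,0,0]],"dr":[[0,0,0],[0,0,0],[0,0,0],[0,0,0],[0,0,0]],"jaw":[255,255,255,255,255]}'
python3 - <<'E'
from h import *
s=get_state();im=read_camera("wrist");t=read_camera("top")
print(s["eef_pos"]*1000,Ro.from_quat(s["tcp_rot"]).as_matrix()[:,0],s["time"])
np.savez("w5.npz",im=im,t=t,p=s["eef_pos"],q=s["tcp_rot"])
w=np.zeros((420,790,3),np.uint8);w[:,:560]=im;w[:270,570:790]=cv2.resize(t[140:230,250:323],(220,270),interpolation=2);cv2.imwrite("pics/w5.png",w[...,::-1])
E
```

```text
time: 9.6
eef_pos: [0.4339, 0.2569, 0.111]
tcp_rot: [0.996, 0.09, -0.001, 0.0]
contact_force: [1.5, 0.1, -5.1]
opening: 0.639
time: 10.02
eef_pos: [0.4835, 0.086, 0.1102]
tcp_rot: [0.996, 0.089, -0.002, -0.0]
contact_force: [0.9, -0.2, -4.6]
opening: 0.641
time: 10.43
eef_pos: [0.5157, -0.0223, 0.1106]
tcp_rot: [0.996, 0.087, -0.001, 0.0]
contact_force: [0.4, -0.1, -3.7]
opening: 0.64
time: 10.85
eef_pos: [0.5138, -0.0183, 0.0651]
tcp_rot: [0.996, 0.089, -0.003, -0.001]
contact_force: [-0.0, 0.5, -5.3]
opening: 0.638
[513.78180051 -18.25075738  65.11846199] [ 0.9840894   0.17760265 -0.00503552] 10.85
```

View pics/w5.png

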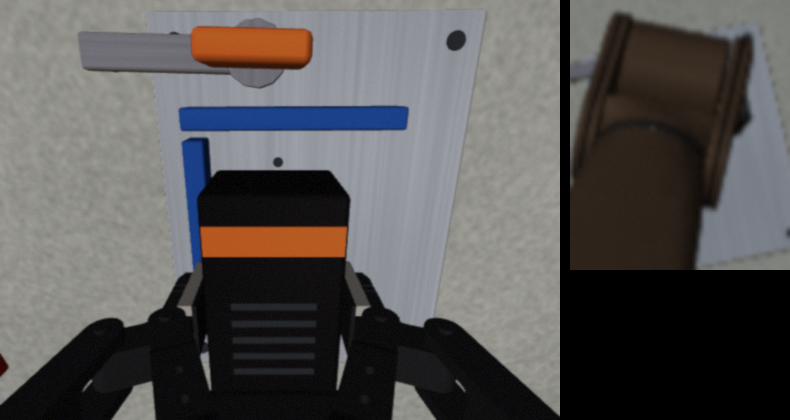

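```bash
python3 - <<'E'
from h import *
d=np.load("w5.npz");im=d["im"];s={"eef_pos":d["p"],"tcp_rot":d["q"]};C=cam("wrist",s)
m=mask(im,(100,100,40),(128,255,255))
def yw(Q):
    w=cv2.fitLine(Q.astype(np.float32),2,0,.01,.01).ravel();return w
bk=[];bt=[]
for u in range(215,400):
    v=np.nonzero(m[95:136,u])[0]+95;bk.append((u+.5,v.max()+1));bt.append((u+.5,v.min()))
B=ray(C,bk,.026)[:,:2]*1000;T=ray(C,bt,.026)[:,:2]*1000
L=[];Rr=[]
for v in range(150,178):
    u=np.nonzero(m[v,175:215])[0]+175;L.append((u.min(),v+.5));Rr.append((u.max()+1,v+.5))
L=ray(C,L,.026)[:,:2]*1000;Rr=ray(C,Rr,.008)[:,:2]*1000
wb=yw(B);y=np.arctan(-wb[0]/wb[1]);e=np.array([np.cos(y),np.sin(y)]);n=np.array([-e[1],e[0]])
p=d["p"][:2]*1000
a=d["q"];tx=Ro.from_quat(a).as_matrix()[:,0];print("jig yaw",np.degrees(y),"tool yaw",np.degrees(np.arctan2(tx[1],tx[0])))
print("back-bar thickness",np.median(T@e)-np.median(B@e),"side L-R (12)",np.median(L@n)-np.median(Rr@n))
print("dx to back face from TCP",np.median(B@e)-p@e,"dy to side face",np.median(Rr@n)-p@n,np.median(L@n)-12-p@n)
print("gap x",np.median(B@e)-p@e-48,"gap y",np.median(L@n)-12-p@n-28, "e",e)
print(get_state()["eef_pos"]*1000)
E
```

```text
jig yaw 10.377542 tool yaw 10.23028312748029
back-bar thickness 11.723667822273228 side L-R (12) 10.688135439075076
dx to back face from TCP 64.05512206383764 dy to side face 37.880165100515526 36.568300539590595
gap x 16.055122063837644 gap y 8.568300539590595 e [0.98364216 0.1801336 ]
[515.97303942 -18.90699355  67.48636208]
```

```bash
python3 -m jog '{"travel":[[0,0,-15],[0,0,-12],[0,0,-8],[0,0,0],[0,0,0]],"dr":[[0,0,0],[0,0,0],[0,0,0],[0,0,0],[0,0,0]],"jaw":[255,255,255,255,255]}'
python3 -m jog '{"travel":[[0,0,-2],[0,0,-2],[0,0,0],[0,0,0],[0,0,0]],"dr":[[0,0,0],[0,0,0],[0,0,0],[0,0,0],[0,0,0]],"jaw":[255,255,255,255,255]}'
python3 -m jog '{"travel":[[0,0,-1],[0,0,-1],[0,0,0],[0,0,0],[0,0,0]],"dr":[[0,0,0],[0,0,0],[0,0,0],[0,0,0],[0,0,0]],"jaw":[255,255,255,255,255]}'

```

```text
time: 11.37
eef_pos: [0.5154, -0.0192, 0.0318]
tcp_rot: [0.996, 0.089, -0.001, -0.0]
contact_force: [0.4, 0.5, -3.5]
opening: 0.643
time: 11.78
eef_pos: [0.5161, -0.0194, 0.0286]
tcp_rot: [0.996, 0.089, 0.0, 0.0]
contact_force: [0.6, 0.1, -5.1]
opening: 0.641
time: 12.2
eef_pos: [0.516, -0.0194, 0.0264]
tcp_rot: [0.996, 0.089, 0.0, 0.0]
contact_force: [-0.5, 0.9, -4.5]
opening: 0.636
```

```bash
python3 -m jog '{"travel":[[0,0,-1],[0,0,0],[0,0,0]],"dr":[[0,0,0],[0,0,0],[0,0,0]],"jaw":[255,255,255]}'
python3 -m jog '{"travel":[[0,0,-1],[0,0,0],[0,0,0]],"dr":[[0,0,0],[0,0,0],[0,0,0]],"jaw":[255,255,255]}'

```

```text
time: 12.45
eef_pos: [0.5167, -0.0195, 0.0263]
tcp_rot: [0.996, 0.089, 0.001, 0.0]
contact_force: [-2.2, 1.2, 4.2]
opening: 0.639
time: 12.7
eef_pos: [0.5173, -0.0196, 0.0263]
tcp_rot: [0.996, 0.089, 0.001, 0.0]
contact_force: [-1.3, 0.9, 8.3]
opening: 0.639
```

```bash
python3 -m jog '{"travel":[[3,3,0],[3,3,0],[2,2,0],[2,2,0],[0,0,0]],"dr":[[0,0,0],[0,0,0],[0,0,0],[0,0,0],[0,0,0]],"jaw":[255,255,255,255,255]}'
python3 -m jog '{"travel":[[-0.4,2,0],[0,0,0],[-0.2,1,0],[0,0,0],[0,0,0]],"dr":[[0,0,0],[0,0,0],[0,0,0],[0,0,0],[0,0,0]],"jaw":[255,255,255,255,255]}'

```

```text
time: 13.12
eef_pos: [0.528, -0.0098, 0.0263]
tcp_rot: [0.996, 0.089, 0.002, 0.001]
contact_force: [-1.3, -0.3, 6.1]
opening: 0.634
time: 13.53
eef_pos: [0.5277, -0.0073, 0.0264]
tcp_rot: [0.996, 0.089, 0.002, 0.001]
contact_force: [0.9, -1.1, 4.7]
opening: 0.639
```

```bash
for i in 1 2 3; do python3 -m jog '{"travel":[[-0.2,1,0],[0,0,0],[0,0,0]],"dr":[[0,0,0],[0,0,0],[0,0,0]],"jaw":[255,255,255]}' | egrep "eef|force"; done
for i in 1 2 3; do python3 -m jog '{"travel":[[1,0.2,0],[0,0,0],[0,0,0]],"dr":[[0,0,0],[0,0,0],[0,0,0]],"jaw":[255,255,255]}'| egrep "eef|force"; done
```

```text
eef_pos: [0.5275, -0.0063, 0.0264]
contact_force: [-0.0, -1.7, 5.6]
eef_pos: [0.5275, -0.0061, 0.0264]
contact_force: [-0.1, -4.6, 4.7]
eef_pos: [0.5275, -0.006, 0.0265]
contact_force: [0.9, -7.7, 4.2]
eef_pos: [0.5275, -0.006, 0.0265]
contact_force: [-1.8, -9.2, 8.5]
eef_pos: [0.5275, -0.006, 0.0264]
contact_force: [-5.9, -9.7, 10.9]
eef_pos: [0.5275, -0.006, 0.0264]
contact_force: [-10.9, -12.1, 13.5]
```

```bash
for i in 1 2; do python3 -m jog '{"travel":[[1,1.2,-0],[0.8,1,0],[0,0,0]],"dr":[[0,0,0],[0,0,0],[0,0,0]],"jaw":[255,255,255]}'| egrep "eef|force"; done
python3 -m jog '{"travel":[[0,0,0.5],[0,0,0.5],[0,0,0]],"dr":[[0,0,0],[0,0,0],[0,0,0]],"jaw":[255,255,255]}'
python3 - <<'E'
from h import *
s=get_state();im=read_camera("wrist");t=read_camera("side")
print(s["eef_pos"]*1000,s["wrist_torque"],s["time"])
np.savez("w6.npz",im=im,t=t,p=s["eef_pos"],q=s["tcp_rot"])
w=np.zeros((420,790,3),np.uint8);w[:,:560]=im;w[:240,570:790]=cv2.resize(t[180:260,255:345],(220,240),interpolation=2);cv2.imwrite("pics/w6.png",w[...,::-1])
E
```

```text
eef_pos: [0.5275, -0.0059, 0.0265]
contact_force: [-17.8, -21.0, 18.5]
eef_pos: [0.5275, -0.0059, 0.0266]
contact_force: [-24.5, -28.7, 24.4]
time: 15.78
eef_pos: [0.5274, -0.0058, 0.0266]
tcp_rot: [0.996, 0.091, -0.007, 0.006]
contact_force: [-20.3, -29.1, 17.6]
opening: 0.642
[527.43838888  -5.83673012  26.59110797] [-4.19948357  2.77155802 -0.28264755] 15.7833
```

View pics/w6.png

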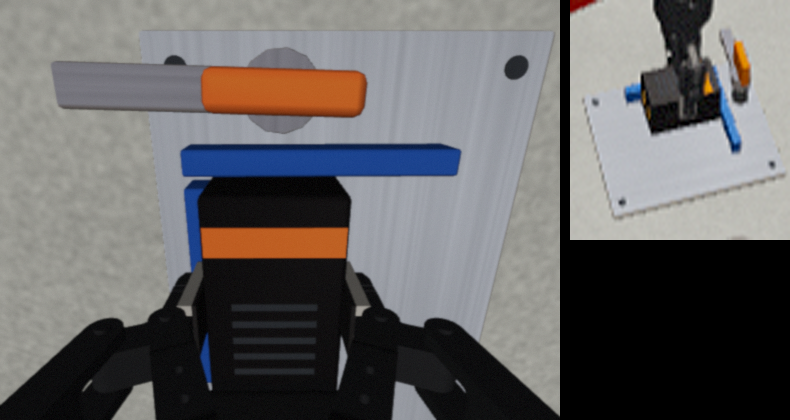

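```bash
cat > tilt.py <<'E'
from h import *
s=get_state();Rm=Ro.from_quat(s["tcp_rot"]).as_matrix();z=-Rm[:,2]
print("tilt deg rotvec x,y:",np.degrees([-z[1],z[0]]).round(2),"yaw",np.degrees(np.arctan2(Rm[1,0],Rm[0,0])).round(2),"F",np.round(s["contact_force"],1),"T",np.round(s["wrist_torque"],2),"p",np.round(s["eef_pos"]*1000,2),round(s["time"],2))
E
python3 tilt.py
python3 -m jog '{"travel":[[-1,-1.4,0],[-0.5,-1,0],[0,0,0]],"dr":[[0,0,0],[0,0,0],[0,0,0]],"jaw":[255,255,255]}'>/dev/null; python3 tilt.py
```

```text
tilt deg rotvec x,y: [-0.79  0.73] yaw 10.47 F [-21.2 -27.8  17.6] T [-4.19  2.77 -0.28] p [527.47  -5.85  26.59] 15.88
tilt deg rotvec x,y: [-0.53  0.45] yaw 10.41 F [-14.3 -18.6  13.3] T [-2.82  1.99 -0.03] p [527.49  -5.94  26.51] 16.13
```

```bash
python3 -m jog '{"travel":[[0,0,0],[0,0,0],[0,0,0]],"dr":[[0.5,-0.4,0],[0.3,-0.3,0],[0,0,0]],"jaw":[255,255,255]}'>/dev/null; python3 tilt.py
python3 -m jog '{"travel":[[0,0,0],[0,0,0],[0,0,0]],"dr":[[0,0,0],[0,0,0],[0,0,0]],"jaw":[255,255,255]}'>/dev/null; python3 tilt.py
```

```text
tilt deg rotvec x,y: [ 0.21 -0.28] yaw 10.45 F [-12.3 -16.8  11.5] T [-3.61  2.17 -0.19] p [527.65  -5.97  26.32] 16.38
tilt deg rotvec x,y: [ 0.2  -0.25] yaw 10.46 F [-12.3 -17.7  12.4] T [-3.6   2.19 -0.25] p [527.65  -5.97  26.3 ] 16.63
```

```bash
python3 -m jog '{"travel":[[1,0.3,0],[0.6,0.3,0],[0,0,0],[0,0,0],[0,0,0]],"dr":[[0,0,0],[0,0,0],[0,0,0],[0,0,0],[0,0,0]],"jaw":[255,255,255,255,255]}'>/dev/null; python3 tilt.py
python3 - <<'E'
from h import *
s=get_state();im=read_camera("wrist");sd=read_camera("side");t=read_camera("top")
C=cam("side");
w=np.zeros((560,790,3),np.uint8)
w[:400,:400]=cv2.resize(im[130:290,170:330],(400,400),interpolation=2)
w[:400,405:785]=cv2.resize(sd[185:265,265:341],(380,400),interpolation=2)
cv2.imwrite("pics/w7.png",w[:400,:,::-1])
# amp +y side / end vs stops, from wrist pose and jig estimate
O=np.array([[528.5,-6]]);print(proj(cam("wrist",s),[[.5275,-.006,.054]]))
E
```

```text
tilt deg rotvec x,y: [0.14 0.02] yaw 10.49 F [-18.9 -21.   16.6] T [-4.18  2.92 -0.34] p [527.61  -5.95  26.28] 17.05
[[272.1821787  309.91523002]]
```

View pics/w7.png

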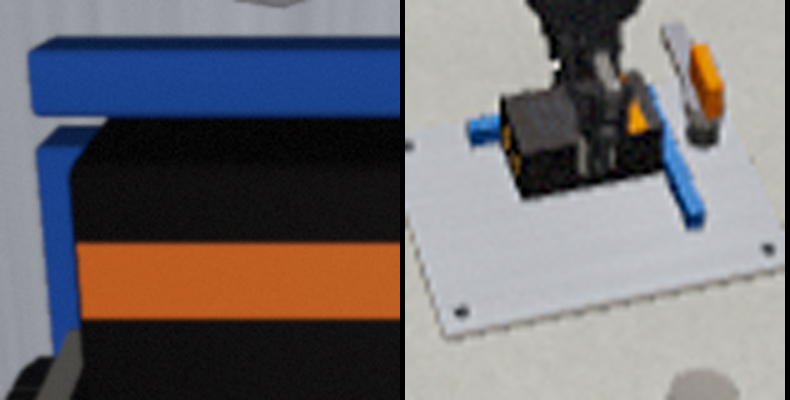

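The crop shows the amp's end against the back stop and its side against the side stop, with no plate visible between them. Tilt is under 0.2° and the pushes are steady, so I hold briefly and hand in.

```bash
python3 -m jog '{"travel":[[0,0,0],[0,0,0],[0,0,0],[0,0,0],[0,0,0]],"dr":[[0,0,0],[0,0,0],[0,0,0],[0,0,0],[0,0,0]],"jaw":[255,255,255,255,255]}'>/dev/null; python3 tilt.py; python3 -c "
from plant import *
print(sign_off())"
```

```text
tilt deg rotvec x,y: [0.14 0.02] yaw 10.48 F [-18.9 -20.1  16. ] T [-4.07  2.9  -0.34] p [527.6   -5.95  26.3 ] 17.62
the job is handed in; nothing more can be done
None
```

I turned the orange knob clockwise until the torque rose at its end stop; a picture then showed the steel arm along jig +y, clear of the seat. I then gripped the black amplifier, carried it over the other boxes, set it on the plate and slid it into the corner. The arm still holds it pressed there. The job was handed in at 17.6 s.

**Last checks:**
- **Push:** about 22 N on the back stop, 16 N on the side stop and 20 N down, all steady.
- **Alignment:** the tool's tilt is at most 0.15° and its yaw is within 0.1° of the jig's. A harder push of about 25–29 N had leaned the tool by about 0.8° about x and 0.7° about y, so I eased it and straightened the tool.
- **Position:** the amplifier stopped within about 1 mm of the predicted seat. The last pictures show no gap at either stop, though its body hides the lower contact edges.
- **Disagreement:** the first wrist-camera measurement of the jig was 2–3 mm off the top camera's. I had paired the picture with a pose read slightly later. With the right pose, the two agreed to about 2 mm.
- **Not rechecked:** I did not take a final whole-desk picture. The arm stayed above the bystanders the whole way, and no unexpected forces showed up.

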